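# Pass a carrier of mortar cubes through the drop gate of a feed lane

### The arm

A 6-joint arm with a two-finger parallel gripper is mounted at the origin on a cart in front of the work surface, level with it; the furniture and walls round the work are solid. World frame = base frame: x ahead of the robot, y to its left, z up, the work surface at z = 0. Lengths are in m, angles in rad, forces in N, time in s.
With the tool pointing down it reaches from about 0.4 to 0.825 m from the base axis. Payload 7 kg.
Tool frame: the origin (TCP) lies midway between the tips of the shut fingers; the grasp point (between the pads) lies hold_point_z behind it (hold_point_z is the distance from the TCP to the grasp point, in m); z points along the fingers, y is the line along which they close (so a half turn about z gives the same grasp; the last joint's range is limited). The gripper opens to 88 mm and grips with 3 to 60 N. Pads are 19 mm wide; open, the fingers measure 130 mm over their backs; the gripper's body (78 mm by 193 mm) begins 47 mm behind the grasp point.
Start: joints at [1.552, 0.359, 0.012, 0, -1.224, -0.288], TCP at [0.204, 0.643, 0.195] pointing down, gripper open.
Joint ranges: [-3.07, 3.07], [-1.43, 2.12], [-1.02, 1.25], [-3.03, 1.67], [-3.05, -0], [-3.03, 3.03]. Speed limits (rad/s): [2.39, 2.39, 3.01, 3.14, 3.14, 3.14].

### API

Orientations are given as [roll, pitch, yaw] about the fixed x, y, z axes, in that order (R = Rz(yaw) Ry(pitch) Rx(roll)).
In Python, from station import * gives the robot as it stands.
- The arm moves only by the tool apply_moves, never from a script. Its argument "steps" is a list of rows, each an object with "translation": the shift along the world's x, y, z scaled (see below), a list of three; "rotation": the turn, a rotation vector about the world's x, y, z scaled (see below), a list of three. A call has exactly 10 rows; each row is the pose to reach, as a shift and turn from the pose commanded when the call began; what a row does not reach only later rows make up. The controller multiplies each number of a shift by 250 mm and each number of a turn by 30 degrees. A row lasts 1/12 s, in which the tool goes at most 41.7 mm and 7.16 degrees, less where a joint would pass 70% of its speed; a pose out of reach is approached as far as the arm can. A call with a number of a shift or a turn outside -1 to 1 is refused whole. A call with a gripper value outside its range is refused whole. "jaw" is the closure, from -1 (fully open) to 1 (shut), so that 0 is half open, set as the call begins (left out, the last holds). The fingers move at their own pace and stop on an object; "newtons" is the grip in N (left out, the last holds). Time passes only in rows, so rows that repeat a pose let the fingers close, or fill a call up. It gives the time, the measured TCP pose, the force, the opening and the grip force at its end, in the units of the state.
- get_state(): the state, without advancing time (a new reading comes with each control period).
- grab_frame(name): name is "side" or "top" or "wrist"; returns the picture (400x640x3 uint8, blue, green, red); there is no depth.
- camera_model(name): a dict with "fx", "fy", "cx", "cy" (pixels), "xyz" and "rotation" of the camera in the world. Camera axes: x right, y down, z forward; pixel columns grow to the right and rows downward; lengths in m; the calibration is good to about 2 mm. A picture is of the moment at which its call begins: read the wrist's pose just before it. camera_model takes no time and is no camera call; for the wrist camera it gives the pose at the moment of the call.
- job_done(): hands the job in; it is judged then, once.
The state is a dict: "t": time; "q": joint angles; "qd": joint speeds; "joint_efforts": joint torques, N m; "eef_pos": TCP position; "ee_rot": TCP orientation; "force": force on the tool from outside, world axes, zero at the start; "moment": the same for the moment, N m; "width": finger opening in m; "gripper_force": force on a finger pad.
Only numpy, scipy, OpenCV 4.12 (cv2) and the standard library are available. Lean on these libraries where they do the work, as an engineer would, in place of code of your own. Each camera call takes 0.05 s, during which the arm holds its last target. There are 200 camera calls.

### The job

Send the two mortar cubes in their carrier on to the end bay of the feed lane: press the gate's hold bar down with one fingertip and keep it down, and meanwhile push the carrier with the other finger from behind, over the lowered gate and gently home against the rubber buffers. The gate must not knock or scrape the carrier on its way, so let the bar up only when the carrier is fully past; the gate must then stand up again behind it. Only push: nothing is to be lifted or tipped, neither carrier nor cubes, and leave the things standing beside the lane alone.

Things in the scene. Friction and masses are not known exactly. Their poses are not given: they have to be found in the camera images.
- feed_lane: Fixed sheet-steel lane, 70 mm wide. Origin on the bench top (z = 0) under the shut gate, midway across; x = direction of travel, y left, z up. Bed top 55 mm above the bench, x = -190 to 142 mm, slotted at x = -11 to 17 mm for the gate. Side walls 3 mm thick, 64 mm apart inside, tops 79 mm above the bench. Place and yaw differ each time.
- bay_stop (a point): Middle of the faces of the two rubber buffers at the lane's far end: lane x = 132 mm, y = 0, 77 mm above the bench. The carrier's front plate rests on them when it is home. Sliding the carrier along the bed takes 2 to 5 N, so a clearly higher push tells that it has arrived.
- drop_gate (a joint): Drop gate's hinge, rad: 0 = gate up (shut), grows as the hold bar is pressed down, stop at 0.56. The gate is wholly below the bed from 0.31 on. A spring lifts it when let go: holding it down takes 1 to 2 N near the bar's free end, rising to about 6 N at 45 mm from the hinge axis. Pushing the carrier against the shut gate does not open it.
- gate_axis (a point): Moving gate in one piece: upright blade across the lane (4 mm thick, at lane x = 0) and, outside the right wall, the hold bar. This point is on the hinge axis, which runs across the lane at lane x = 75 mm, y = 0, 50 mm above the bench. When shut the blade's top is 24 mm above the bed and the bar slopes up from the hinge towards the lane's mouth.
- bar_end (a point): On top of the hold bar 260 mm from the hinge axis, 13 mm before its free end; 176 mm above the bench when shut. The bar is straight, flat, 26 mm wide, centred at lane y = -58 mm (10 mm clear of the right wall).
- bar_mid (a point): On top of the hold bar 150 mm from the hinge axis. At joint value 0.42 the bar is level, its top 72 mm above the bench (17 mm above the bed) all along: a fingertip kept at that height can slide along it to 45 mm from the axis and the gate stays down.
- gate_edge (a point): Middle of the blade's top edge; lane x = 0, 79 mm above the bench when shut.
- cube_carrier: Loose aluminium carrier, 98 mm long (x, along travel), 58 mm wide, 0.46 to 0.65 kg with its cubes. Origin at the centre of its underside, on the bed. Upright plate at each end, 56 mm wide, 4 mm thick, top 46 mm above the bed: push on the rear one. Starts before the gate, rear face at lane x = -142 to -112 mm; home: origin at lane x = 83, rear face at 34 mm.
- mortar_cube_1: Grey 40 mm mortar cube standing loose in the rear pocket of the carrier; origin at the centre of its underside.
- mortar_cube_2: The same in the front pocket of the carrier.
- mortar_cube_3: Bystander: a third 40 mm mortar cube on the bench, left of the lane; origin at the centre of its underside.
- sample_tin_a: Bystander: round tin 66 mm wide, 46 mm high, on the bench left of the lane; origin at the centre of its underside.
- stopwatch: Bystander: flat stopwatch 71 x 60 x 19 mm on the bench left of the lane; origin at the centre of its underside.
Not all that is in view belongs to the job. There is more than one size of the cube_carrier; the one meant has the size given above.

How it is judged:
On the way, in this order (a step that is already met when the one before it is completed fails the run):
1. one finger holds the gate down while a finger pushes the carrier, halfway across it (contact force between the fingers and drop_gate above 0.3 N and value of joint drop_gate above 0.3 rad and x of cube_carrier in the frame of feed_lane between -0.03 and 0.03 m and contact force between the fingers and cube_carrier above 0.3 N), for 0.1 s.
2. the finger still holds the gate down when the carrier's rear has passed it (contact force between the fingers and drop_gate above 0.3 N and value of joint drop_gate above 0.3 rad and x of cube_carrier in the frame of feed_lane above 0.056 m), for 0.1 s.
At the end, for the whole second after the job is handed in: The carrier rests flat on the bed, its front within 6 mm of the buffers, both cubes down in their pockets, and the gate is up again behind it (hinge below 0.05 rad) (x of cube_carrier in the frame of feed_lane between 0.077 and 0.088 m and z of cube_carrier in the frame of feed_lane between 0.051 and 0.059 m and angle between cube_carrier's own z axis and vertical below 0.06 rad and value of joint drop_gate below 0.05 rad and z of each of mortar_cube_1, mortar_cube_2 in the frame of cube_carrier below 0.009 m and horizontal distance between each of mortar_cube_1, mortar_cube_2 and cube_carrier below 0.035 m and linear speed of cube_carrier below 0.01 m/s); the robot touches nothing.
It fails at once if the gate pressed on the carrier with more than 2.5 N (contact force between drop_gate and cube_carrier above 2.5 N).
It fails at once if the carrier was lifted more than 10 mm or tipped more than 0.2 rad (z of cube_carrier in the frame of feed_lane above 0.065 m or angle between cube_carrier's own z axis and vertical above 0.2 rad).
It fails at once if a cube was lifted more than 12 mm in the carrier (z of any of mortar_cube_1, mortar_cube_2 in the frame of cube_carrier above 0.016 m).
It fails at once if the carrier was driven against the end stop (or the lane) with more than 40 N (contact force between cube_carrier and feed_lane above 40 N).
It fails at once if a thing beside the lane was moved more than 15 mm (distance of any of mortar_cube_3, sample_tin_a, stopwatch from where it was at the start of the episode above 0.015 m).
It also fails if it takes over 51 s, if anything falls off the work surface, if the arm or the gripper's body presses on something with over 40 N, if the wrist force passes 120 N, or if a joint passes its speed limit or range.

## Working session

There is one attempt and no reset: what is moved stays moved. The work goes in short steps, Python scripts to look and compute and a tool call to move; the robot and the scene stay as the last step left them, time stands still between calls to the robot, and variables do not carry over. Pictures are saved under pics/ and viewed, at most 10 in all, crops included, and the job is handed in when it is done.

Besides the shell and the picture viewer there is one more tool, called as name(argument=value, ...), one argument or row to a line, values as JSON. apply_moves: Moves the arm, as the interface text tells. Shifts and turns lie within -1 to 1; 1 stands for 250 mm of shift or 30 degrees of turn. Its arguments: {"type":"object","properties":{"steps":{"type":"array"},"jaw":{"type":"number"},"newtons":{"type":"number"}},"required":["steps"]}

```bash
ls; mkdir -p pics
python3 - <<'E'
from station import *
import cv2
s=get_state();print({k:s[k] for k in('t','eef_pos','ee_rot','width','q','force')})
for n in('top','side'):
    print(n,camera_model(n)); cv2.imwrite(f'pics/{n}0.png',grab_frame(n))
E
```

```text
pics
{'t': 0.0, 'eef_pos': array([0.2037058 , 0.6429545 , 0.19410444]), 'ee_rot': array([ 3.13990923e+00, -1.61072311e-04, -3.06863607e-01]), 'width': 0.08808359423039869, 'q': array([ 1.55212670e+00,  3.59407763e-01,  1.10455175e-02, -3.44534786e-04,
       -1.22409388e+00, -2.88076779e-01]), 'force': array([ 0.07428422, -0.15326491,  0.28445476])}
top {'fx': 429.0026380410593, 'fy': 429.0026380410593, 'cx': 328.0790760859689, 'cy': 194.5255739909357, 'xyz': array([0.49516417, 0.0116918 , 1.06841282]), 'rotation': array([-3.02117487, -0.02071012, -1.58697745])}
side {'fx': 362.58540998271974, 'fy': 362.58540998271974, 'cx': 322.4947823729238, 'cy': 205.26681784286257, 'xyz': array([0.51955312, 0.63326028, 0.68655794]), 'rotation': array([-2.28061989e+00,  1.46516846e-03, -2.96745999e+00])}
```

View pics/top0.png

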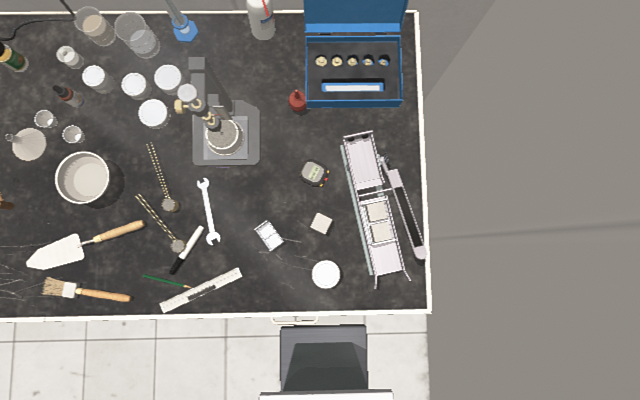

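View pics/side0.png

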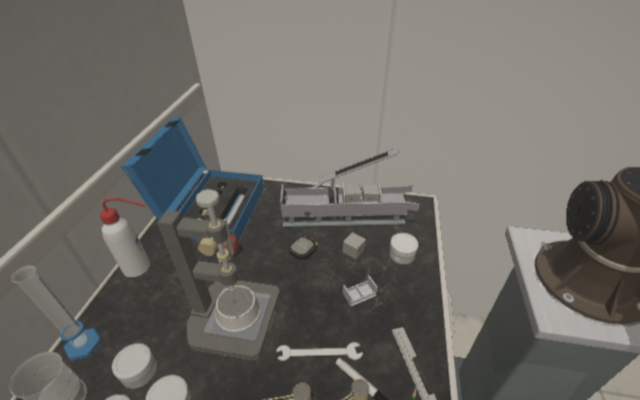

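Top view: the lane runs from its mouth at about (390,275) to its far end at (360,135). The carrier is at about (378,222), the bar's free end at (421,255), and the bystanders lie left of the lane. I'll enlarge that area.

```bash
python3 - <<'E'
import cv2
im=cv2.imread('pics/top0.png')[125:290,330:435]
cv2.imwrite('pics/crop0.png',cv2.resize(im,None,fx=3.6,fy=3.6,interpolation=cv2.INTER_CUBIC))
E
cat > h.py <<'E'
import numpy as np, cv2
from scipy.spatial.transform import Rotation as R
from station import *
def rot(c):
    r=np.array(c['rotation']); return r if r.ndim==2 else R.from_euler('xyz',r).as_matrix()
def ray(c,u,v,z):
    d=rot(c)@np.array([(u-c['cx'])/c['fx'],(v-c['cy'])/c['fy'],1]); p=np.array(c['xyz']); return p+d*(z-p[2])/d[2]
def proj(c,P):
    q=rot(c).T@(np.array(P)-c['xyz']); return c['cx']+c['fx']*q[0]/q[2],c['cy']+c['fy']*q[1]/q[2]
E
```

```text
(no output)
```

View pics/crop0.png

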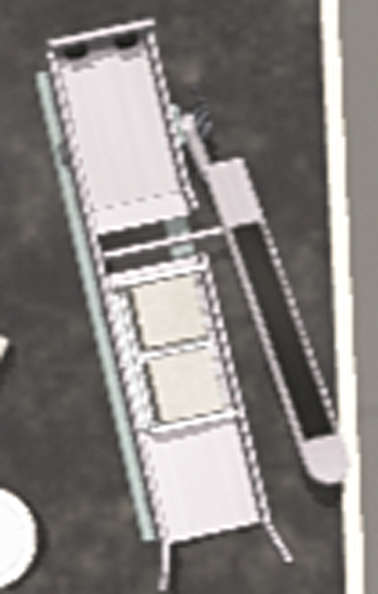

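Crop: the blade's top edge runs from (105,258) to (225,230), and the carrier plates' top edges from (108,275) to (205,258) in front and (150,430) to (242,412) at the rear. The bar's tip is at (325,470), and the bed's mouth edge runs from (165,540) to (265,520).

Run:
```python
from h import *
c=camera_model('top')
f=lambda u,v,z: ray(c,330+u/3.6,125+v/3.6,z)
P={}
for n,u,v,z in [('Lfar',52,48,.079),('Lmouth',160,538,.079),('Rfar',155,28,.079),('Rmouth',268,518,.079),
 ('mouthL',165,540,.055),('mouthR',265,520,.055),('front',157,266,.101),('rear',196,421,.101),('tip',328,476,.180),('bladeL',107,258,.079),('bladeR',205,234,.079)]:
    P[n]=f(u,v,z); print(n,P[n].round(4))
d=P['Lfar']-P['Lmouth'];e=P['Rfar']-P['Rmouth'];k=P['front']-P['rear']
for x in(d,e,k):print(np.degrees(np.arctan2(x[1],x[0])),np.linalg.norm(x))
for n in('wrist',):
    print(camera_model(n))
```

```text
Lfar [ 0.7478 -0.0516  0.079 ]
Lmouth [ 0.4298 -0.1134  0.079 ]
Rfar [ 0.7605 -0.1197  0.079 ]
Rmouth [ 0.4411 -0.1824  0.079 ]
mouthL [ 0.4269 -0.1196  0.055 ]
mouthR [ 0.4385 -0.1851  0.055 ]
front [ 0.6005 -0.1136  0.101 ]
rear [ 0.5028 -0.1352  0.101 ]
tip [ 0.4697 -0.198   0.18  ]
bladeL [ 0.6085 -0.0843  0.079 ]
bladeR [ 0.6233 -0.1483  0.079 ]
10.999250408288038 0.32391008244485653
11.104521850159214 0.32549576491919174
12.46323879537 0.10004420519702825
{'fx': 324.2465987438058, 'fy': 324.2465987438058, 'cx': 321.00610775570914, 'cy': 197.429737398013, 'xyz': array([0.2739383 , 0.62123085, 0.38558968]), 'rotation': array([ 2.86253957e+00, -1.09589221e-03, -1.87784169e+00])}
```

apply_moves(
  steps=[
    {"translation": [0.03, -0.05, 0.02], "rotation": [0, 0, 0]},
    {"translation": [0.08, -0.14, 0.05], "rotation": [0, 0, 0]},
    {"translation": [0.14, -0.25, 0.1], "rotation": [0, 0, 0]},
    {"translation": [0.2, -0.36, 0.14], "rotation": [0, 0, 0]},
    {"translation": [0.26, -0.47, 0.18], "rotation": [0, 0, 0]},
    {"translation": [0.32, -0.58, 0.22], "rotation": [0, 0, 0]},
    {"translation": [0.38, -0.69, 0.24], "rotation": [0, 0, 0]},
    {"translation": [0.44, -0.79, 0.26], "rotation": [0, 0, 0]},
    {"translation": [0.48, -0.86, 0.26], "rotation": [0, 0, 0]},
    {"translation": [0.5, -0.9, 0.26], "rotation": [0, 0, 0]},
  ],
  jaw=0.15,
)

```text
t: 0.93
eef_pos: [0.3298, 0.416, 0.2608]
ee_rot: [-3.141, 0.0, -0.308]
force: [-0.3, -0.3, -0.8]
width: 0.0375
gripper_force: 0.0
```

apply_moves(
  steps=[
    {"translation": [0.02, -0.06, 0], "rotation": [0, 0, 0.05]},
    {"translation": [0.05, -0.15, 0], "rotation": [0, 0, 0.1]},
    {"translation": [0.08, -0.26, 0], "rotation": [0, 0, 0.15]},
    {"translation": [0.12, -0.37, 0], "rotation": [0, 0, 0.2]},
    {"translation": [0.16, -0.48, 0], "rotation": [0, 0, 0.25]},
    {"translation": [0.2, -0.59, 0], "rotation": [0, 0, 0.3]},
    {"translation": [0.24, -0.7, 0], "rotation": [0, 0, 0.35]},
    {"translation": [0.28, -0.8, 0], "rotation": [0, 0, 0.4]},
    {"translation": [0.31, -0.87, 0], "rotation": [0, 0, 0.45]},
    {"translation": [0.32, -0.92, 0], "rotation": [0, 0, 0.5]},
  ],
)

```text
t: 1.77
eef_pos: [0.4092, 0.1867, 0.2599]
ee_rot: [3.141, 0.0, -0.045]
force: [-0.0, -0.1, -0.2]
width: 0.0376
gripper_force: 0.0
```

apply_moves(
  steps=[
    {"translation": [0.02, -0.06, 0], "rotation": [0, 0, 0.05]},
    {"translation": [0.04, -0.15, 0], "rotation": [0, 0, 0.1]},
    {"translation": [0.07, -0.26, 0], "rotation": [0, 0, 0.15]},
    {"translation": [0.1, -0.37, 0], "rotation": [0, 0, 0.2]},
    {"translation": [0.12, -0.48, 0], "rotation": [0, 0, 0.25]},
    {"translation": [0.14, -0.59, 0], "rotation": [0, 0, 0.3]},
    {"translation": [0.16, -0.7, 0], "rotation": [0, 0, 0.35]},
    {"translation": [0.18, -0.82, 0], "rotation": [0, 0, 0.4]},
    {"translation": [0.19, -0.92, 0], "rotation": [0, 0, 0.44]},
    {"translation": [0.2, -0.98, 0], "rotation": [0, 0, 0.455]},
  ],
)

```text
t: 2.6
eef_pos: [0.4585, -0.0586, 0.2598]
ee_rot: [3.141, 0.001, 0.193]
force: [-0.2, -0.2, -0.6]
width: 0.037
gripper_force: 0.0
```

Run:
```python
from h import *
import pickle
c=camera_model('wrist');im=grab_frame('wrist');pickle.dump(c,open('c1.pkl','wb'))
print(c['xyz'],c['rotation'])
cv2.imwrite('pics/w1.png',im)
```

```text
[ 0.53078627 -0.04374963  0.45113402] [ 2.86180358e+00 -2.83535146e-04 -1.37755183e+00]
```

View pics/w1.png

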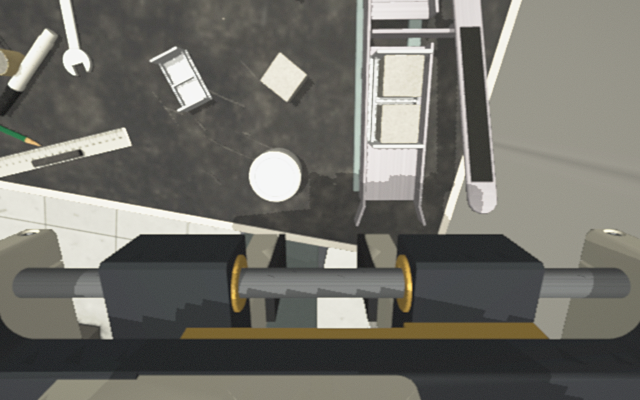

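Wrist view: the lane is upright in the picture. The blade edge is at row 32 (columns 370 to 452), the carrier's rear plate top at row 146 (373 to 428), the bar tip at (482,213) and the bed's mouth edge near row 202. The lane's surroundings are clear.

Run:
```python
from h import *
import pickle
c=pickle.load(open('c1.pkl','rb'))
im=cv2.imread('pics/w1.png')
cv2.imwrite('pics/w1c.png',cv2.resize(im[0:225,345:505],None,fx=2.6,fy=2.6,interpolation=cv2.INTER_CUBIC))
for n,u,v,z in [('bladeL',370,32,.079),('bladeR',431,32,.079),('rearL',373,146,.101),('rearR',428,146,.101),('frontL',373,51,.101),('frontR',430,51,.101),('mouthL',364,201,.055),('mouthR',419,202,.055),('tip',482,213,.181)]:
    print(n,ray(c,u,v,z).round(4))
```

```text
bladeL [ 0.6116 -0.08    0.079 ]
bladeR [ 0.6238 -0.1424  0.079 ]
rearL [ 0.4992 -0.107   0.101 ]
rearR [ 0.5106 -0.165   0.101 ]
frontL [ 0.5907 -0.0848  0.101 ]
frontR [ 0.6016 -0.1405  0.101 ]
mouthL [ 0.425  -0.1204  0.055 ]
mouthR [ 0.4372 -0.1896  0.055 ]
tip [ 0.4678 -0.2004  0.181 ]
```

View pics/w1c.png

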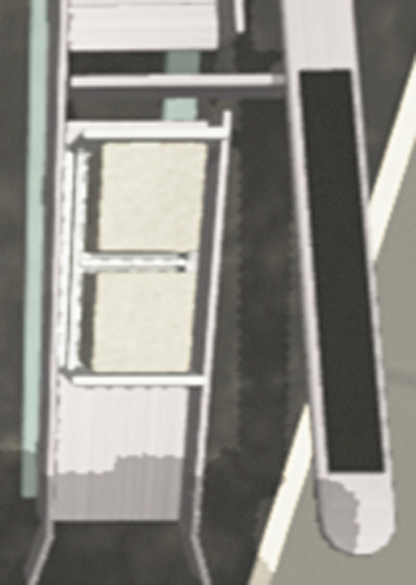

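apply_moves(
  steps=[
    {"translation": [0.01, -0.03, 0], "rotation": [0, 0, 0]},
    {"translation": [0.02, -0.09, 0], "rotation": [0, 0, 0]},
    {"translation": [0.04, -0.16, 0], "rotation": [0, 0, 0]},
    {"translation": [0.06, -0.24, 0], "rotation": [0, 0, 0]},
    {"translation": [0.08, -0.32, -0.04], "rotation": [0, 0, 0]},
    {"translation": [0.1, -0.38, -0.1], "rotation": [0, 0, 0]},
    {"translation": [0.114, -0.42, -0.16], "rotation": [0, 0, 0]},
    {"translation": [0.114, -0.442, -0.22], "rotation": [0, 0, 0]},
    {"translation": [0.114, -0.442, -0.26], "rotation": [0, 0, 0]},
    {"translation": [0.114, -0.442, -0.28], "rotation": [0, 0, 0]},
  ],
)

```text
t: 3.48
eef_pos: [0.4865, -0.1668, 0.1883]
ee_rot: [-3.141, 0.002, 0.193]
force: [-0.2, -0.1, 1.0]
width: 0.0374
gripper_force: 0.0
```

Run:
```python
from h import *
s=get_state();print(s['eef_pos'],s['ee_rot'],s['force'],s['width'])
a=grab_frame('top');b=grab_frame('side')
A=cv2.resize(a[150:300,330:440],None,fx=3.6,fy=3.6,interpolation=2)
B=cv2.resize(b[100:250,270:430],None,fx=2.5,fy=3.6,interpolation=2)
cv2.imwrite('pics/ab1.png',np.hstack([A,B]))
p=s['eef_pos'];y=np.array([np.sin(.193),-np.cos(.193),0])
for k in(.029,-.029):print((p+k*y).round(3),proj(camera_model('top'),p+k*y),proj(camera_model('side'),p+k*y))
```

```text
[ 0.48650265 -0.16684665  0.18834459] [-3.14081988e+00  2.48655296e-03  1.92724707e-01] [-0.2343407  -0.08218947  1.01088515] 0.03741364503239739
[ 0.492 -0.195  0.188] (np.float64(420.3282831548845), np.float64(246.31292717191877)) (np.float64(388.6015215089501), np.float64(147.00698382549993))
[ 0.481 -0.138  0.188] (np.float64(392.7985853043825), np.float64(252.25954821374938)) (np.float64(392.2900552376542), np.float64(159.44156816297323))
```

View pics/ab1.png

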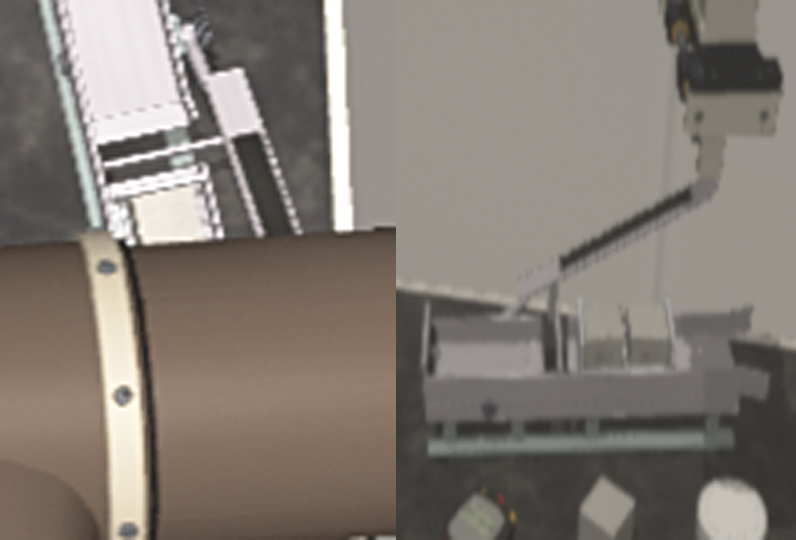

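The top view is blocked by the arm. In the side view the fingertips stand over the bar's end, at about (705,185) in the picture, and behind the carrier. Next I press straight down.

apply_moves(
  steps=[
    {"translation": [0, -0.008, -0.02], "rotation": [0, 0, 0]},
    {"translation": [0, -0.008, -0.05], "rotation": [0, 0, 0]},
    {"translation": [0, -0.008, -0.08], "rotation": [0, 0, 0]},
    {"translation": [0, -0.008, -0.11], "rotation": [0, 0, 0]},
    {"translation": [0, -0.008, -0.14], "rotation": [0, 0, 0]},
    {"translation": [0, -0.008, -0.17], "rotation": [0, 0, 0]},
    {"translation": [0, -0.008, -0.2], "rotation": [0, 0, 0]},
    {"translation": [0, -0.008, -0.22], "rotation": [0, 0, 0]},
    {"translation": [0, -0.008, -0.235], "rotation": [0, 0, 0]},
    {"translation": [0, -0.008, -0.24], "rotation": [0, 0, 0]},
  ],
)

```text
t: 4.42
eef_pos: [0.4871, -0.1691, 0.1293]
ee_rot: [-3.141, 0.001, 0.193]
force: [-0.1, 0.0, 0.8]
width: 0.0372
gripper_force: 0.3
```

apply_moves(
  steps=[
    {"translation": [0, 0, -0.02], "rotation": [0, 0, 0]},
    {"translation": [0, 0, -0.05], "rotation": [0, 0, 0]},
    {"translation": [0, 0, -0.08], "rotation": [0, 0, 0]},
    {"translation": [0, 0, -0.11], "rotation": [0, 0, 0]},
    {"translation": [0, 0, -0.14], "rotation": [0, 0, 0]},
    {"translation": [0, 0, -0.17], "rotation": [0, 0, 0]},
    {"translation": [0, 0, -0.2], "rotation": [0, 0, 0]},
    {"translation": [0, 0, -0.215], "rotation": [0, 0, 0]},
    {"translation": [0, 0, -0.23], "rotation": [0, 0, 0]},
    {"translation": [0, 0, -0.23], "rotation": [0, 0, 0]},
  ],
)

```text
t: 5.25
eef_pos: [0.4871, -0.169, 0.0718]
ee_rot: [-3.141, 0.001, 0.193]
force: [-0.6, -0.5, 1.1]
width: 0.037
gripper_force: 0.4
```

Run:
```python
from h import *
import pickle
s=get_state();print(s['eef_pos'],s['ee_rot'],s['force'],s['width'])
c=camera_model('wrist');pickle.dump(c,open('c2.pkl','wb'));a=grab_frame('wrist');b=grab_frame('side')
B=cv2.resize(b[100:250,270:430],None,fx=2.2,fy=2.2,interpolation=2)
B=cv2.copyMakeBorder(B,0,400-B.shape[0],0,0,0)
cv2.imwrite('pics/ab2.png',np.hstack([a[:,200:],B])); cv2.imwrite('pics/w2.png',a)
```

```text
[ 0.48705648 -0.16903878  0.07176632] [-3.14141078e+00  9.65833240e-04  1.93260062e-01] [-0.56538757 -0.51127329  1.1066423 ] 0.03699093747405141
```

View pics/ab2.png

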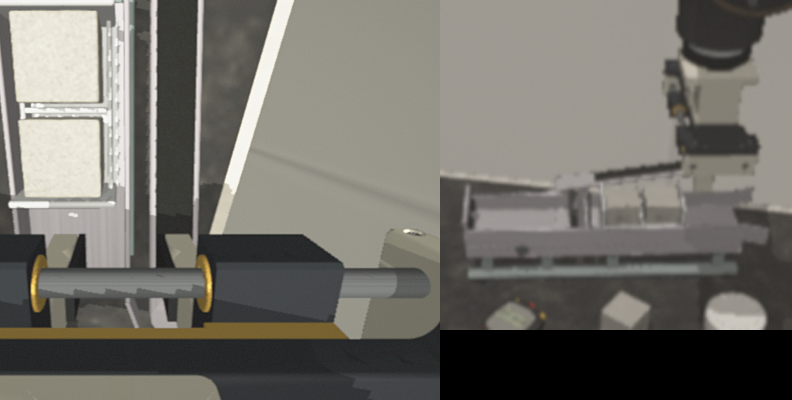

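The bar is level, with the right finger on it and holding it at 1.1 N. The left finger is centred behind the carrier's rear plate (columns 210 to 300, row 203). I push along the lane in 40 mm stages.

apply_moves(
  steps=[
    {"translation": [0.008, 0.0015, 0], "rotation": [0, 0, 0]},
    {"translation": [0.02, 0.004, 0], "rotation": [0, 0, 0]},
    {"translation": [0.036, 0.007, 0], "rotation": [0, 0, 0]},
    {"translation": [0.052, 0.01, 0], "rotation": [0, 0, 0]},
    {"translation": [0.07, 0.0137, 0], "rotation": [0, 0, 0]},
    {"translation": [0.088, 0.0172, 0], "rotation": [0, 0, 0]},
    {"translation": [0.106, 0.0207, 0], "rotation": [0, 0, 0]},
    {"translation": [0.124, 0.0242, 0], "rotation": [0, 0, 0]},
    {"translation": [0.142, 0.0277, 0], "rotation": [0, 0, 0]},
    {"translation": [0.157, 0.0307, 0], "rotation": [0, 0, 0]},
  ],
)

```text
t: 6.18
eef_pos: [0.5272, -0.1613, 0.0725]
ee_rot: [3.142, 0.0, 0.193]
force: [-0.5, -0.1, 1.9]
width: 0.0371
gripper_force: 0.5
```

Run:
```python
from h import *
s=get_state();print(s['eef_pos'],s['ee_rot'],s['force'],s['moment'],s['gripper_force'])
c=camera_model('wrist');a=grab_frame('wrist');b=grab_frame('side')
B=cv2.resize(b[100:250,270:430],None,fx=2.2,fy=2.2,interpolation=2)
B=cv2.copyMakeBorder(B,0,400-B.shape[0],0,0,0)
cv2.imwrite('pics/ab3.png',np.hstack([a[:,200:],B]))
```

```text
[ 0.52715546 -0.16127972  0.07250629] [3.14156755e+00 6.41922570e-05 1.93274909e-01] [-0.48519871 -0.13593536  1.87228979] [-0.10070987  0.19057091 -0.01743336] 0.46420188155025244
```

View pics/ab3.png

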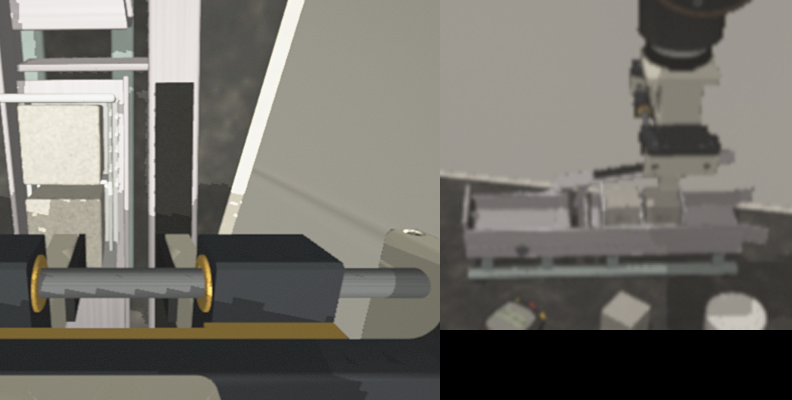

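Run:
```python
from h import *
import pickle
def lane(P,o=np.array([.618,-.115,0])):
    d=P-o;c,s=np.cos(.193),np.sin(.193);return (1e3*np.array([c*d[0]+s*d[1],-s*d[0]+c*d[1],d[2]])).round(1)
c2=pickle.load(open('c2.pkl','rb'));c3=camera_model('wrist')
for n,c,u,v,z in[('rear2',c2,255,203,.101),('cube2far',c2,260,118,.1),('cube2near',c2,260,197,.1),('front3',c3,255,98,.101),('cube3far',c3,262,198,.1),('cube1far3',c3,262,106,.1)]:
    print(n,lane(ray(c,u,v,z)))
s=get_state();print('tcp',lane(s['eef_pos']))
p=s['eef_pos'];y=np.array([np.sin(.193),-np.cos(.193),0])
for k in(.029,-.029):print(lane(p+k*y), proj(c3,p+k*y))
```

```text
rear2 [-114.6    7.2  101. ]
cube2far [-71.5   2.6 100. ]
cube2near [-111.6    4.6  100. ]
front3 [-21.    4.4 101. ]
cube3far [-71.3   3.7 100. ]
cube1far3 [-24.7   1.4 100. ]
tcp [-97.7 -28.   72.5]
[-97.7 -57.   72.5] (np.float64(368.0850334119861), np.float64(226.2645089842567))
[-97.7   1.   72.5] (np.float64(276.0215709722817), np.float64(226.2437688266034))
```

The camera says the carrier has not moved, yet the finger should already have met it. I'll compare the side view with the projected tip positions.

Run:
```python
from h import *
def world(l,o=np.array([.618,-.115,0])):
    c,s=np.cos(.193),np.sin(.193);return o+[c*l[0]-s*l[1],s*l[0]+c*l[1],l[2]]
cs=camera_model('side');cw=camera_model('wrist');b=grab_frame('side');w=grab_frame('wrist')
def crop(im,c,x0,y0,wd,ht,f,pts):
    o=cv2.resize(im[y0:y0+ht,x0:x0+wd],None,fx=f,fy=f,interpolation=2)
    for p,col in pts:
        u,v=proj(c,world(p)); cv2.circle(o,(int((u+.5-x0)*f),int((v+.5-y0)*f)),3,col,-1)
    return o
G=(0,255,0);Rd=(0,0,255);Y=(0,255,255);B=(255,0,0)
pts=[((-.0977+dx,y,.0725),Rd) for dx in(-.0095,.0095) for y in(.001,-.057)]+[((-.117,y,.101),G) for y in(-.028,.028)]+[((-.019,y,.101),G) for y in(-.028,.028)]+[((0,0,.079),Y),((-.19,.0335,.079),B),((-.19,-.0335,.079),B)]
S=crop(b,cs,330,110,120,100,6.6,pts)
W=crop(w,cw,190,0,230,300,2.0,pts)
cv2.imwrite('pics/S.png',S[:600]);cv2.imwrite('pics/SW.png',np.hstack([cv2.resize(S,(460,384))[:384],cv2.resize(W,(330,430))[:384]]))
```

```text
(no output)
```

View pics/SW.png

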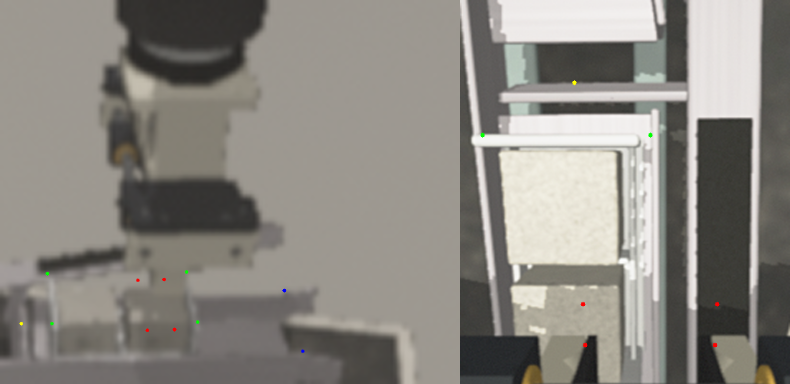

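Run:
```python
from h import *
import station
print([n for n in dir(station) if not n.startswith('_')][:40], getattr(station,'hold_point_z',None))
def lane(P,o=np.array([.618,-.115,0])):
    d=P-o;c,s=np.cos(.193),np.sin(.193);return np.array([c*d[0]+s*d[1],-s*d[0]+c*d[1],d[2]])
cs=camera_model('side')
def hit(u,v,y):
    o=lane(np.array(cs['xyz']));p=lane(np.array(cs['xyz'])+rot(cs)@np.array([(u-cs['cx'])/cs['fx'],(v-cs['cy'])/cs['fy'],1]))
    d=p-o;return ((o+d*(y-o[1])/d[1])*1e3).round(1)
f=3.833
for n,a,b,y in[('bar far',40,262,-.045),('bar near',125,248,-.045),('fingerB bottom',170,300,.011),('wallmouth',284,290,-.0335),('rearplate top',187,272,-.028),('front plate top',47,273,-.028),('finger B left edge',155,285,.011),('finger B right edge',188,285,.011)]:
    print(n,hit(330+a/f-.5,110+b/f-.5,y))
b=cv2.imread('pics/side0.png')
print(get_state())
```

```text
['Unreachable', 'camera_model', 'get_state', 'grab_frame', 'hold_point_z', 'job_done'] 0.0188
bar far [-14.9 -45.   98.4]
bar near [-74.7 -45.  109.7]
fingerB bottom [-99.8  11.  106.3]
wallmouth [-189.8  -33.5   79.3]
rearplate top [-117.3  -28.   100.6]
front plate top [-18.8 -28.  101.3]
finger B left edge [-88.6  11.  119.3]
finger B right edge [-110.8   11.   118.9]
{'t': 6.3833, 'q': array([ 5.84470300e-02,  2.69423815e-01, -4.24713606e-01,  2.65137627e-07,
       -8.76099175e-01,  1.70575222e+00]), 'qd': array([-2.54470344e-03, -4.32395795e-03, -5.70215250e-03, -8.48426935e-05,
        1.80071389e-03,  1.33502642e-03]), 'joint_efforts': array([-1.53018474e-01, -4.52893603e+01,  2.34307104e+01,  5.45255944e+00,
       -2.07227399e-01, -1.97407702e-02]), 'eef_pos': array([ 0.52700794, -0.16129098,  0.07258059]), 'ee_rot': array([ 3.14151714e+00, -5.54613843e-04,  1.93403113e-01]), 'force': array([0.86803291, 0.52785895, 0.82612914]), 'moment': array([-0.01904979, -0.28083844, -0.01567988]), 'gripper_force': 0.39025244826916605, 'width': 0.0371389786339156}
```

Side-view rays explain it. With the jaws at this opening the fingertips end near z = 0.106, about 33 mm above the TCP. The bar is therefore only half pressed, and the finger slid over the carrier without touching it. I'll raise, back off 45 mm, lean the tool back 8° so the gripper body clears the cubes, and press lower.

apply_moves(
  steps=[
    {"translation": [0, 0, 0.02], "rotation": [0, 0, 0]},
    {"translation": [0, 0, 0.045], "rotation": [0, 0, 0]},
    {"translation": [-0.015, -0.003, 0.05], "rotation": [0, 0, 0]},
    {"translation": [-0.045, -0.0088, 0.05], "rotation": [0, 0, 0]},
    {"translation": [-0.08, -0.0156, 0.05], "rotation": [0, 0, 0]},
    {"translation": [-0.12, -0.0234, 0.05], "rotation": [0.01, -0.06, 0]},
    {"translation": [-0.15, -0.0293, 0.05], "rotation": [0.02, -0.12, 0]},
    {"translation": [-0.177, -0.0345, 0.05], "rotation": [0.035, -0.18, 0]},
    {"translation": [-0.177, -0.0345, 0.05], "rotation": [0.051, -0.262, 0]},
    {"translation": [-0.177, -0.0345, 0.05], "rotation": [0.051, -0.262, 0]},
  ],
)

```text
t: 7.22
eef_pos: [0.4793, -0.1702, 0.0849]
ee_rot: [-3.141, -0.141, 0.192]
force: [-1.4, 0.5, 0.8]
width: 0.0369
gripper_force: 0.3
```

apply_moves(
  steps=[
    {"translation": [0, 0, -0.01], "rotation": [0, 0, 0]},
    {"translation": [0, 0, -0.03], "rotation": [0, 0, 0]},
    {"translation": [0, 0, -0.05], "rotation": [0, 0, 0]},
    {"translation": [0, 0, -0.07], "rotation": [0, 0, 0]},
    {"translation": [0, 0, -0.09], "rotation": [0, 0, 0]},
    {"translation": [0, 0, -0.11], "rotation": [0, 0, 0]},
    {"translation": [0, 0, -0.13], "rotation": [0, 0, 0]},
    {"translation": [0, 0, -0.14], "rotation": [0, 0, 0]},
    {"translation": [0, 0, -0.14], "rotation": [0, 0, 0]},
    {"translation": [0, 0, -0.14], "rotation": [0, 0, 0]},
  ],
)

```text
t: 8.05
eef_pos: [0.4823, -0.17, 0.0498]
ee_rot: [3.142, -0.139, 0.193]
force: [-1.3, 0.6, 0.7]
width: 0.037
gripper_force: 0.4
```

```bash
cat >> h.py <<'E'
O=np.array([.618,-.115,0])
def lane(P,o=O):
    d=np.array(P)-o;c,s=np.cos(.193),np.sin(.193);return np.array([c*d[0]+s*d[1],-s*d[0]+c*d[1],d[2]])
def hit(c,u,v,y):
    o=lane(np.array(c['xyz']));d=lane(np.array(c['xyz'])+rot(c)@np.array([(u-c['cx'])/c['fx'],(v-c['cy'])/c['fy'],1]))-o
    return ((o+d*(y-o[1])/d[1])*1e3).round(1)
def st():
    s=get_state();print(round(s['t'],2),(1e3*lane(s['eef_pos'])).round(1),np.round(s['ee_rot'],3),np.round(s['force'],1),np.round(s['moment'],2))
E
python3 - <<'E'
from h import *
st()
c=camera_model('side');b=grab_frame('side');cv2.imwrite('pics/s4.png',b)
# dark strip of the bar: dark pixels in the columns left of gripper, above lane
g=b.max(2)
for u in range(340,400,5):
    col=g[130:200,u]; k=np.where(col<95)[0]
    print(u,[(int(k.min()+130),int(k.max()+130))] if len(k) else None, hit(c,u,k.max()+130.5,-.058+.010) if len(k) else '')
E
```

```text
8.05 [-143.8  -27.9   49.8] [ 3.142 -0.139  0.193] [-1.3  0.6  0.7] [-0.1   0.62 -0.01]
340 None 
345 [(182, 183)] [-29.8 -48.   76.5]
350 [(181, 183)] [-43.7 -48.   76.3]
355 [(181, 183)] [-57.6 -48.   76.1]
360 [(181, 183)] [-71.5 -48.   75.9]
365 [(181, 183)] [-85.5 -48.   75.7]
370 [(180, 183)] [-99.4 -48.   75.4]
375 [(180, 182)] [-113.   -48.    78.7]
380 [(136, 182)] [-126.9  -48.    78.5]
385 [(134, 182)] [-140.9  -48.    78.3]
390 [(135, 175)] [-151.9  -48.   102. ]
395 [(130, 177)] [-166.6  -48.    95. ]
```

The bar is now nearly level, with its top at about 76–78 mm. I go 5 mm lower, then push forward.

apply_moves(
  steps=[
    {"translation": [0, 0, -0.01], "rotation": [0, 0, 0]},
    {"translation": [0, 0, -0.02], "rotation": [0, 0, 0]},
    {"translation": [0.008, 0.0015, -0.022], "rotation": [0, 0, 0]},
    {"translation": [0.02, 0.004, -0.022], "rotation": [0, 0, 0]},
    {"translation": [0.036, 0.007, -0.022], "rotation": [0, 0, 0]},
    {"translation": [0.052, 0.0102, -0.022], "rotation": [0, 0, 0]},
    {"translation": [0.07, 0.0137, -0.022], "rotation": [0, 0, 0]},
    {"translation": [0.088, 0.0172, -0.022], "rotation": [0, 0, 0]},
    {"translation": [0.106, 0.0207, -0.022], "rotation": [0, 0, 0]},
    {"translation": [0.12, 0.0234, -0.022], "rotation": [0, 0, 0]},
  ],
)

```text
t: 8.93
eef_pos: [0.5113, -0.1642, 0.0442]
ee_rot: [-3.141, -0.137, 0.193]
force: [-7.0, -1.7, 4.9]
width: 0.0369
gripper_force: 3.5
```

Run:
```python
from h import *
st()
c=camera_model('side');b=grab_frame('side');cv2.imwrite('pics/s5.png',b)
cw=camera_model('wrist');w=grab_frame('wrist');cv2.imwrite('pics/w5.png',w)
g=b.max(2)
for u in range(340,400,6):
    k=np.where(g[165:200,u]<95)[0]
    print(u,(int(k.min()+165),int(k.max()+165)) if len(k) else None, hit(c,u,k.max()+165.5,-.048) if len(k) else '')
# column profile through cubes/front plate in the wrist view
g=w.max(2).astype(int); print(g[0:236:3,262])
for l in ((-.019,0,.101),(-.024,0,.1),(-.070,0,.1)):
    cc,s=np.cos(.193),np.sin(.193);print(l,proj(cw,O+[cc*l[0],s*l[0],l[2]]))
```

```text
8.93 [-114.1  -27.9   44.2] [-3.141 -0.137  0.193] [-7.  -1.7  4.9] [-0.55  2.51  0.14]
340 None 
346 (182, 183) [-32.6 -48.   76.5]
352 (181, 183) [-49.3 -48.   76.2]
358 (182, 184) [-66.2 -48.   72.5]
364 (182, 183) [-82.7 -48.   75.7]
370 (182, 183) [-99.4 -48.   75.4]
376 (165, 173) [-112.9  -48.   109.3]
382 (166, 179) [-131.4  -48.    88.8]
388 (167, 179) [-148.   -48.    88.5]
394 (167, 180) [-165.1  -48.    84.8]
[ 74  67  68  68  66 244 246 237 130 108 230 232 234 232 235 234 234 232
 222 232 230 233 233 237 233 230 237 232 236 231 230 237 235 234 236 236
 236 237 238 234 235 234 133  91 184 186 248 148 186 235 235 236 240 240
 232 227 236 236 235 235 234 230 235 238 234 233 234 230 228 230 234 235
 230 232 177 174 174 172 120]
(-0.019, 0, 0.101) (np.float64(255.53288561034242), np.float64(36.245580211087486))
(-0.024, 0, 0.1) (np.float64(256.3414218147012), np.float64(49.65957247228181))
(-0.07, 0, 0.1) (np.float64(259.2416471123071), np.float64(159.5446309505172))
```

The carrier moved about 9 mm with the finger, as expected. I carry on.

apply_moves(
  steps=[
    {"translation": [0.012, 0.0023, 0], "rotation": [0, 0, 0]},
    {"translation": [0.027, 0.0053, 0], "rotation": [0, 0, 0]},
    {"translation": [0.043, 0.0084, 0], "rotation": [0, 0, 0]},
    {"translation": [0.059, 0.0115, 0], "rotation": [0, 0, 0]},
    {"translation": [0.075, 0.0146, 0], "rotation": [0, 0, 0]},
    {"translation": [0.091, 0.0178, 0], "rotation": [0, 0, 0]},
    {"translation": [0.107, 0.0209, 0], "rotation": [0, 0, 0]},
    {"translation": [0.123, 0.024, 0], "rotation": [0, 0, 0]},
    {"translation": [0.139, 0.0271, 0], "rotation": [0, 0, 0]},
    {"translation": [0.157, 0.0307, 0], "rotation": [0, 0, 0]},
  ],
)

```text
t: 9.87
eef_pos: [0.5519, -0.1564, 0.0445]
ee_rot: [3.141, -0.14, 0.193]
force: [-4.7, -1.2, 2.0]
width: 0.0374
gripper_force: 2.4
```

Run:
```python
from h import *
st()
c=camera_model('side');b=grab_frame('side');cv2.imwrite('pics/s6.png',b)
cw=camera_model('wrist');w=grab_frame('wrist');cv2.imwrite('pics/w6.png',w)
g=b.max(2)
for u in range(330,376,6):
    k=np.where(g[165:200,u]<95)[0]
    print(u,(int(k.min()+165),int(k.max()+165)) if len(k) else None, hit(c,u,k.max()+165.5,-.048) if len(k) else '')
g=w.max(2).astype(int); print(g[0:236:3,262])
```

```text
9.87 [-72.8 -28.   44.5] [ 3.141 -0.14   0.193] [-4.7 -1.2  2. ] [-0.51  1.98  0.07]
330 None 
336 None 
342 (182, 184) [-21.6 -48.   73.2]
348 (181, 183) [-38.1 -48.   76.4]
354 (182, 183) [-54.8 -48.   76.1]
360 (166, 177) [-70.2 -48.   96.5]
366 (166, 179) [-87.2 -48.   89.4]
372 (167, 180) [-104.1  -48.    85.7]
[230 231 231 231 231 237 245 240 146 109 227 229 229 231 229 229 233 231
 231 236 236 231 235 232 236 237 235 231 233 230 231 238 237 239 238 237
 237 235 236 236 236 241  98  93 146 213 247 139 205 236 236 235 240 239
 234 231 236 237 236 238 236 230 238 239 233 235 233 231 229 233 235 233
 231 233 233 170 176 159 121]
```

apply_moves(
  steps=[
    {"translation": [0.012, 0.0023, -0.002], "rotation": [0, 0, 0]},
    {"translation": [0.027, 0.0053, -0.004], "rotation": [0, 0, 0]},
    {"translation": [0.043, 0.0084, -0.006], "rotation": [0, 0, 0]},
    {"translation": [0.059, 0.0115, -0.008], "rotation": [0, 0, 0]},
    {"translation": [0.075, 0.0146, -0.008], "rotation": [0, 0, 0]},
    {"translation": [0.091, 0.0178, -0.008], "rotation": [0, 0, 0]},
    {"translation": [0.107, 0.0209, -0.008], "rotation": [0, 0, 0]},
    {"translation": [0.123, 0.024, -0.008], "rotation": [0, 0, 0]},
    {"translation": [0.139, 0.0271, -0.008], "rotation": [0, 0, 0]},
    {"translation": [0.157, 0.0307, -0.008], "rotation": [0, 0, 0]},
  ],
)

```text
t: 10.8
eef_pos: [0.5904, -0.1489, 0.0426]
ee_rot: [3.142, -0.139, 0.193]
force: [-5.0, -1.1, 4.9]
width: 0.0372
gripper_force: 3.1
```

apply_moves(
  steps=[
    {"translation": [0.012, 0.0023, 0], "rotation": [0, 0, 0]},
    {"translation": [0.027, 0.0053, 0], "rotation": [0, 0, 0]},
    {"translation": [0.043, 0.0084, 0], "rotation": [0, 0, 0]},
    {"translation": [0.059, 0.0115, 0], "rotation": [0, 0, 0]},
    {"translation": [0.075, 0.0146, 0], "rotation": [0, 0, 0]},
    {"translation": [0.091, 0.0178, 0], "rotation": [0, 0, 0]},
    {"translation": [0.107, 0.0209, 0], "rotation": [0, 0, 0]},
    {"translation": [0.123, 0.024, 0], "rotation": [0, 0, 0]},
    {"translation": [0.139, 0.0271, 0], "rotation": [0, 0, 0]},
    {"translation": [0.149, 0.0291, 0], "rotation": [0, 0, 0]},
  ],
)

```text
t: 11.63
eef_pos: [0.628, -0.1416, 0.0426]
ee_rot: [3.141, -0.139, 0.193]
force: [-5.9, -1.7, 4.4]
width: 0.0374
gripper_force: 3.5
```

Run:
```python
from h import *
st()
c=camera_model('side');b=grab_frame('side');cv2.imwrite('pics/s7.png',b)
w=grab_frame('wrist');cv2.imwrite('pics/w7.png',w)
g=w.max(2).astype(int); print(g[0:236:3,262])
g=b.max(2)
for u in range(350,396,6):
    k=np.where(g[150:200,u]<95)[0]
    print(u,(int(k.min()+150),int(k.max()+150)) if len(k) else None, hit(c,u,k.max()+150.5,-.048) if len(k) else '')
```

```text
11.63 [  4.7 -28.1  42.6] [ 3.141 -0.139  0.193] [-5.9 -1.7  4.4] [-0.65  2.4   0.03]
[230 231 231 230 236 245 242 166 110 217 231 228 230 228 232 235 235 234
 229 231 233 233 229 229 230 232 234 233 230 236 236 238 239 233 237 233
 237 233 238 237 237 226  89  91 192 197 249 139 190 237 237 236 238 238
 239 235 236 237 236 238 234 235 235 239 236 236 234 233 231 233 238 231
 231 233 184 176 172 179 122]
350 (169, 182) [-43.5 -48.   79.8]
356 (172, 182) [-60.2 -48.   79.5]
362 (181, 185) [-77.6 -48.   68.8]
368 (181, 184) [-94.1 -48.   72. ]
374 (181, 184) [-110.9  -48.    71.8]
380 (181, 184) [-127.7  -48.    71.5]
386 (181, 185) [-144.9  -48.    67.7]
392 (181, 184) [-161.3  -48.    71. ]
```

apply_moves(
  steps=[
    {"translation": [0.008, 0.0016, 0], "rotation": [0, 0, 0]},
    {"translation": [0.016, 0.0031, 0], "rotation": [0, 0, 0]},
    {"translation": [0.024, 0.0047, 0], "rotation": [0, 0, 0]},
    {"translation": [0.032, 0.0062, 0], "rotation": [0, 0, 0]},
    {"translation": [0.04, 0.0078, 0], "rotation": [0, 0, 0]},
    {"translation": [0.048, 0.0094, 0], "rotation": [0, 0, 0]},
    {"translation": [0.055, 0.0107, 0], "rotation": [0, 0, 0]},
    {"translation": [0.061, 0.0119, 0], "rotation": [0, 0, 0]},
    {"translation": [0.066, 0.0129, 0], "rotation": [0, 0, 0]},
    {"translation": [0.07, 0.0137, 0], "rotation": [0, 0, 0]},
  ],
)

```text
t: 12.57
eef_pos: [0.645, -0.1383, 0.0427]
ee_rot: [3.141, -0.139, 0.193]
force: [-7.1, -1.8, 5.4]
width: 0.0368
gripper_force: 3.9
```

apply_moves(
  steps=[
    {"translation": [0.001, 0.0002, 0], "rotation": [0, 0, 0]},
    {"translation": [0.002, 0.0004, 0], "rotation": [0, 0, 0]},
    {"translation": [0.003, 0.0006, 0], "rotation": [0, 0, 0]},
    {"translation": [0.004, 0.0008, 0], "rotation": [0, 0, 0]},
    {"translation": [0.005, 0.001, 0], "rotation": [0, 0, 0]},
    {"translation": [0.006, 0.0012, 0], "rotation": [0, 0, 0]},
    {"translation": [0.007, 0.0014, 0], "rotation": [0, 0, 0]},
    {"translation": [0.008, 0.0016, 0], "rotation": [0, 0, 0]},
    {"translation": [0.009, 0.0018, 0], "rotation": [0, 0, 0]},
    {"translation": [0.01, 0.002, 0], "rotation": [0, 0, 0]},
  ],
)

```text
t: 13.4
eef_pos: [0.6472, -0.1379, 0.0426]
ee_rot: [3.142, -0.139, 0.193]
force: [-7.4, -1.4, 5.7]
width: 0.0374
gripper_force: 4.0
```

apply_moves(
  steps=[
    {"translation": [0.001, 0.0002, 0], "rotation": [0, 0, 0]},
    {"translation": [0.002, 0.0004, 0], "rotation": [0, 0, 0]},
    {"translation": [0.003, 0.0006, 0], "rotation": [0, 0, 0]},
    {"translation": [0.004, 0.0008, 0], "rotation": [0, 0, 0]},
    {"translation": [0.005, 0.001, 0], "rotation": [0, 0, 0]},
    {"translation": [0.006, 0.0012, 0], "rotation": [0, 0, 0]},
    {"translation": [0.007, 0.0014, 0], "rotation": [0, 0, 0]},
    {"translation": [0.008, 0.0016, 0], "rotation": [0, 0, 0]},
    {"translation": [0.009, 0.0018, 0], "rotation": [0, 0, 0]},
    {"translation": [0.01, 0.002, 0], "rotation": [0, 0, 0]},
  ],
)

```text
t: 14.23
eef_pos: [0.6497, -0.1374, 0.0427]
ee_rot: [3.142, -0.139, 0.193]
force: [-7.4, -1.1, 5.8]
width: 0.0372
gripper_force: 4.1
```

Run:
```python
from h import *
st()
cs=camera_model('side');b=grab_frame('side');cv2.imwrite('pics/s8.png',b)
cw=camera_model('wrist');w=grab_frame('wrist');cv2.imwrite('pics/w8.png',w)
t=grab_frame('top');cv2.imwrite('pics/t8.png',t);ct=camera_model('top')
g=w.max(2).astype(int); print(g[0:236:3,262]); 
for l in ((.132,0,.101),(.142,0,.09),(.034,0,.101)):
    cc,s=np.cos(.193),np.sin(.193);P=O+[cc*l[0],s*l[0],l[2]];print(l,*[np.round(proj(c,P),1) for c in(cw,cs,ct)])
```

```text
14.23 [ 26.8 -28.1  42.7] [ 3.142 -0.139  0.193] [-7.4 -1.1  5.8] [-0.72  2.76  0.09]
[ 90  91  91  88 240 245 243 165 110 220 230 230 232 229 231 236 236 234
 229 232 234 234 229 229 229 232 235 234 232 237 237 238 240 234 238 233
 237 234 238 238 237 225  95  92 193 222 248 142 193 238 238 237 238 238
 240 237 236 238 236 238 235 236 235 239 236 236 235 233 233 233 238 232
 232 233 233 199 171 179 123]
(0.132, 0, 0.101) [253.6   6.8] [285.  187.9] [361.5 135.9]
(0.142, 0, 0.09) [258.2  -6.6] [281.5 191.3] [360.1 133. ]
(0.034, 0, 0.101) [260.  240.8] [322.3 187.4] [370.7 176.8]
```

apply_moves(
  steps=[
    {"translation": [0.001, 0.0002, 0], "rotation": [0, 0, 0]},
    {"translation": [0.002, 0.0004, 0], "rotation": [0, 0, 0]},
    {"translation": [0.003, 0.0006, 0], "rotation": [0, 0, 0]},
    {"translation": [0.004, 0.0008, 0], "rotation": [0, 0, 0]},
    {"translation": [0.005, 0.001, 0], "rotation": [0, 0, 0]},
    {"translation": [0.006, 0.0012, 0], "rotation": [0, 0, 0]},
    {"translation": [0.007, 0.0014, 0], "rotation": [0, 0, 0]},
    {"translation": [0.008, 0.0016, 0], "rotation": [0, 0, 0]},
    {"translation": [0.009, 0.0018, 0], "rotation": [0, 0, 0]},
    {"translation": [0.01, 0.002, 0], "rotation": [0, 0, 0]},
  ],
)

```text
t: 15.22
eef_pos: [0.6522, -0.1369, 0.0427]
ee_rot: [3.141, -0.138, 0.193]
force: [-7.3, -1.5, 7.0]
width: 0.0373
gripper_force: 4.2
```

apply_moves(
  steps=[
    {"translation": [0.001, 0.0002, 0], "rotation": [0, 0, 0]},
    {"translation": [0.002, 0.0004, 0], "rotation": [0, 0, 0]},
    {"translation": [0.003, 0.0006, 0], "rotation": [0, 0, 0]},
    {"translation": [0.004, 0.0008, 0], "rotation": [0, 0, 0]},
    {"translation": [0.005, 0.001, 0], "rotation": [0, 0, 0]},
    {"translation": [0.006, 0.0012, 0], "rotation": [0, 0, 0]},
    {"translation": [0.007, 0.0014, 0], "rotation": [0, 0, 0]},
    {"translation": [0.008, 0.0016, 0], "rotation": [0, 0, 0]},
    {"translation": [0.008, 0.0016, 0], "rotation": [0, 0, 0]},
    {"translation": [0.008, 0.0016, 0], "rotation": [0, 0, 0]},
  ],
)

```text
t: 16.05
eef_pos: [0.6524, -0.1368, 0.0425]
ee_rot: [-3.141, -0.136, 0.193]
force: [-13.0, -2.2, 10.8]
width: 0.0373
gripper_force: 6.9
```

Run:
```python
from h import *
st()
w=grab_frame('wrist');g=w.max(2).astype(int); print(g[0:36,262]); print(g[0:36,230])
cw=camera_model('wrist')
for l in ((.132,0,.101),(.128,0,.101)):
    cc,s=np.cos(.193),np.sin(.193);P=O+[cc*l[0],s*l[0],l[2]];print(l,np.round(proj(cw,P),1))
```

```text
16.05 [ 29.6 -28.   42.5] [-3.141 -0.136  0.193] [-13.   -2.2  10.8] [-0.77  4.58  0.25]
[140 116  96  96  93  93  93  93  89  89  88 145 231 243 244 245 246 246
 244 237 221 179 130 112 110 110 139 200 225 230 229 229 229 230 232 231]
[148 125 101  93  95  92  93  87  91  90  91  90 100 166 238 244 244 245
 245 245 242 231 207 161 116 109 110 109 149 222 229 231 231 232 233 230]
(0.132, 0, 0.101) [253.6  14.1]
(0.128, 0, 0.101) [253.9  24.6]
```

The force rose to 13 N and motion stopped, so the carrier is home. I back off a few mm, then raise slowly so the gate comes up.

apply_moves(
  steps=[
    {"translation": [-0.005, -0.001, 0], "rotation": [0, 0, 0]},
    {"translation": [-0.012, -0.0023, 0], "rotation": [0, 0, 0]},
    {"translation": [-0.02, -0.0039, 0], "rotation": [0, 0, 0]},
    {"translation": [-0.026, -0.0051, 0], "rotation": [0, 0, 0]},
    {"translation": [-0.028, -0.0055, 0], "rotation": [0, 0, 0]},
    {"translation": [-0.028, -0.0055, 0.006], "rotation": [0, 0, 0]},
    {"translation": [-0.028, -0.0055, 0.014], "rotation": [0, 0, 0]},
    {"translation": [-0.028, -0.0055, 0.022], "rotation": [0, 0, 0]},
    {"translation": [-0.028, -0.0055, 0.03], "rotation": [0, 0, 0]},
    {"translation": [-0.028, -0.0055, 0.038], "rotation": [0, 0, 0]},
  ],
)

```text
t: 16.93
eef_pos: [0.6482, -0.1375, 0.0522]
ee_rot: [3.141, -0.14, 0.193]
force: [0.8, 0.1, 1.9]
width: 0.0375
gripper_force: 0.9
```

apply_moves(
  steps=[
    {"translation": [0, 0, 0.01], "rotation": [0, 0, 0]},
    {"translation": [0, 0, 0.02], "rotation": [0, 0, 0]},
    {"translation": [0, 0, 0.03], "rotation": [0, 0, 0]},
    {"translation": [0, 0, 0.04], "rotation": [0, 0, 0]},
    {"translation": [0, 0, 0.05], "rotation": [0, 0, 0]},
    {"translation": [0, 0, 0.06], "rotation": [0, 0, 0]},
    {"translation": [0, 0, 0.075], "rotation": [0, 0, 0]},
    {"translation": [0, 0, 0.09], "rotation": [0, 0, 0]},
    {"translation": [0, 0, 0.105], "rotation": [0, 0, 0]},
    {"translation": [0, 0, 0.12], "rotation": [0, 0, 0]},
  ],
)

```text
t: 17.77
eef_pos: [0.6475, -0.1376, 0.0821]
ee_rot: [-3.141, -0.139, 0.193]
force: [1.2, 0.1, -0.3]
width: 0.0369
gripper_force: 0.0
```

apply_moves(
  steps=[
    {"translation": [0, 0, 0.03], "rotation": [0, 0, 0]},
    {"translation": [0, 0, 0.07], "rotation": [0, 0, 0]},
    {"translation": [0, 0, 0.13], "rotation": [0, 0, 0]},
    {"translation": [0, 0, 0.2], "rotation": [0, 0, 0]},
    {"translation": [0, 0, 0.27], "rotation": [0, 0, 0]},
    {"translation": [0, 0, 0.34], "rotation": [0, 0, 0]},
    {"translation": [0, 0, 0.4], "rotation": [0, 0, 0]},
    {"translation": [0, 0, 0.46], "rotation": [0, 0, 0]},
    {"translation": [0, 0, 0.5], "rotation": [0, 0, 0]},
    {"translation": [0, 0, 0.52], "rotation": [0, 0, 0]},
  ],
)

```text
t: 18.6
eef_pos: [0.6488, -0.1377, 0.2145]
ee_rot: [3.141, -0.142, 0.193]
force: [1.0, -0.5, 0.3]
width: 0.0375
gripper_force: 0.0
```

Run:
```python
from h import *
st()
b=grab_frame('side');w=grab_frame('wrist')
B=cv2.resize(b[100:250,260:430],None,fx=2.3,fy=2.3,interpolation=2)
B=cv2.copyMakeBorder(B,0,400-B.shape[0],0,0,0)
cv2.imwrite('pics/f.png',np.hstack([w[:,150:550],B]))
```

```text
18.6 [ 25.8 -28.1 214.5] [ 3.141 -0.142  0.193] [ 1.  -0.5  0.3] [-0.15  0.46  0.02]
```

View pics/f.png

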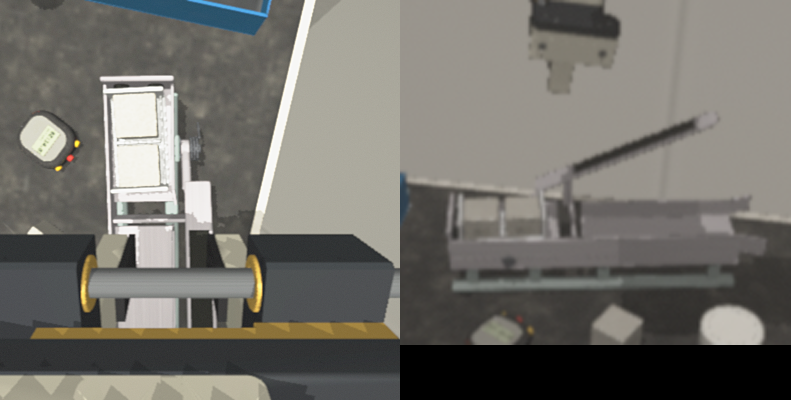

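The carrier is home against the end plate (rows 80–90) with both cubes in it. The gate stands up behind it at row 220, the bar is raised again, and the arm is clear.

```bash
python3 -c "
from station import *
print(job_done())"
```

```text
the job is handed in; nothing more can be done
None
```

The carrier with both cubes is home against the rubber buffers, the gate is up behind it, the bystanders are untouched and the arm is clear. I handed the job in at about 19 s; no verdict came back.

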